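# Hold the hot roll over the bowl with the kitchen tongs

## Robot

A 6-joint arm with a two-finger parallel gripper is mounted at the origin on the work surface. World frame = base frame: x ahead of the robot, y to its left, z up, the work surface at z = 0. Lengths are in m, angles in rad, forces in N, time in s.
With the tool pointing down it reaches from about 0.25 to 0.8 m from the base axis. Payload 3.9 kg.
Tool frame: the origin (TCP) lies on the centre line of the jaws, within the pads' length; the fingertips stand 11 mm ahead of it and the grasp point (between the pads) lies 8 mm behind it; z points along the fingers, y is the direction in which the jaws open and shut (so a half turn about z gives the same grasp; the last joint's range is limited). The gripper opens to 85 mm and grips with 20 to 120 N. Pads are 22 mm wide; open, the fingers measure 114 mm over their backs; the gripper's body (76 mm by 85 mm) begins 54 mm behind the grasp point. The pads swing forward as they close: fully open they stand 13 mm farther back than shut.
Start: joints at [1.281, 0.26, -0.138, 1.173, 0, 1.571], TCP at [0.15, 0.503, 0.242] pointing down, gripper open.
Joint ranges: [-2.78, 2.78], [-0.83, 1.72], [-1.28, 1.37], [-1.9, 2.12], [-1.57, 1.48], [-3.14, 3.14]. Speed limits (rad/s): [2.57, 2.57, 3.14, 3.14, 3.14, 3.14].

## Interface

Orientations are given as a rotation vector (axis times angle).
In Python, from rig import r gives the robot as it stands. The module is installed in compiled form; this text tells all that it offers.
- The arm moves only by the tool jog_arm, never from a script. Its argument "plan" is a list of rows, each an object of numbers: "claw": the opening, from 0 (shut) to 1 (fully open); "dx", "dy", "dz": the shift along the tool's x, y, z in m; "turn": the turn about the tool's z in rad. In form: [{"claw": .., "dx": .., "dy": .., "dz": .., "turn": ..}, ...]. A call has exactly 8 rows; each row shifts and turns the pose as measured when the row begins, along the tool's axes as they then stand; what a row does not reach is not made up. A row lasts 1/8 s, in which the tool goes at most 62.5 mm and 10.7 degrees, less where a joint would pass 70% of its speed; a pose out of reach is approached as far as the arm can. A call is refused whole if a number of a shift passes 0.0625 or a number of a turn 0.188, either way. A call with a gripper value outside its range is refused whole. The fingers move at their own pace and stop on an object; the grip force is fixed at half the most. Time passes only in rows, so rows that do not move let the fingers close, or fill a call up. It gives the time, the measured TCP pose, the force and the opening at its end, in the units of the state.
- r.get_obs(): the state, without advancing time (a new reading comes with each control period).
- r.capture(name): name is "scene" or "top" or "wrist"; returns a dict with "frame" (400x640x3 uint8, red, green, blue), "mtx" (3x3 intrinsics, pixels), "rvec" (rotation vector, rad) and "tvec" (3), from world to camera coordinates, as OpenCV has them; the wrist camera has in their place "hand_eye" (4x4, takes a point from camera to tool coordinates, whose origin is the TCP and whose axes are the flange's). Camera axes: x right, y down, z forward; pixel columns grow to the right and rows downward; lengths in m; the calibration is good to about 2 mm. A picture is of the moment at which its call begins: read the wrist's pose just before it. There is no depth.
- r.close_job(): hands the job in, once; it reports no verdict.
Trained networks look in a picture, given as the dict that the camera call returned (one of the last four; its "shot" number tells which), for a name from the list of things; names that differ only in an ending like _2 or _b are one class to them, and where a whole thing is asked for, a point or a joint stands for the part that bears it (a point fixed in the world has none). Each returns a list of dicts, best first, with "confidence" (0 to 1); they miss things now and then, are a little off and sometimes report something else, mostly with a low value. They report only what shows in the picture. A call takes as long as a camera call. They do not tell look-alikes from the thing itself.
- r.regions_of(picture, label): "region" (400x640 bool, what is visible of it).
- r.pinpoint(picture, label): "location" ([x, y, z] in m, in world coordinates, good to about 4 mm: a listed point, or the origin of a listed thing).
The state is a dict: "time": time; "q": joint angles; "dq": joint speeds; "tau": joint torques, N m; "tool_pos": TCP position; "orientation": TCP orientation; "wrist_force": force on the tool from outside, world axes, zero at the start; "moment": the same for the moment, N m; "opening": finger opening in m.
Only numpy, scipy, OpenCV 4.12 (cv2) and the standard library are available. Lean on these libraries where they do the work, as an engineer would, in place of code of your own. Each camera call takes 0.05 s, during which the arm holds its last target.

## Task

The small round bread roll on the steel tray is just out of the oven: pick up the kitchen tongs, take the round roll between their tips, and hold it up over the middle of the empty porcelain bowl, a few centimetres clear of the rim, so that I can tap its underside and the loose flour drops into the bowl. Touch the roll with nothing but the tongs and leave everything else where it stands. Finish while still holding it there, gripped in the tongs: do not put anything down or let go.

Things in the scene. Friction and masses are not known exactly. Their poses are not given: they have to be found in the camera images.
- tongs_grip (a point): Where to grip the steel spring tongs (100 g, 255 mm long with its ring), which lie on the board (20 mm thick) on both arms' edges and so open sideways: on the midline near the balance point, 13 mm above the board. x axis along the midline to the tips, z up. Hinge pin 100 mm behind. Arms 20 mm high, lower edges 3 mm above the board, with black moulded grips 56 mm long here; at rest 61 mm over both grips, arms splayed 10 degrees each.
- tongs_tips (a point): Midline point between the tongs' tip heads, 97 mm ahead of tongs_grip, 13 mm above the underside. Heads: flat plates 30 mm long, 26 mm high, 4 mm thick, reaching 20 mm beyond this point. Gap between the heads: 81 mm at rest; about 70 mm when the arms are squeezed to 55 mm over the grips at tongs_grip; about 44 mm (the round roll) when squeezed to 42 mm there.
- tongs_left: The tongs' left arm (at +y of tongs_grip); origin on the hinge pin at the underside, x along the arm. A spring holds the arms apart: squeezed at tongs_grip, about 6 N a side starts them closing and about 9 N holds them at the roll's width; they open again when eased.
- tongs_right: The tongs' right arm (at -y of tongs_grip), pivoted on the pin; origin on the hinge pin at the underside, x along the arm.
- roll_center (a point): Centre (half-way up) of the small round bread roll standing on the tray: 44 mm diameter, 40 mm high, 30 g, firm crust, sides upright from 12 to 26 mm above its base, domed top. z is its upward axis.
- long_roll: Bystander: oblong bread roll, 104 mm long along its x, 42 mm wide, 43 mm high, on the tray about 130 mm beside the round one (either side); origin at the centre of its underside.
- tray: Loose shallow steel tray 220 (x) x 260 (y) mm, rim 12 mm high, floor 3 mm thick, on the board; origin at the centre of its underside.
- spatula: Bystander: turquoise silicone spatula 300 mm long, 48 mm wide, 12 mm thick, laid across the far part of the tray on its rims; origin under its middle, blade to its +x.
- bowl_rim (a point): Centre of the mouth of the empty white porcelain bowl: 116 mm across, 48 mm high; this point is level with the rim.
- egg_bowl_rim (a point): Bystander: centre of the mouth of the other bowl, the same bowl but with a brown egg lying in it.
- spoon: Bystander: wooden spoon 280 mm long lying on the board near the robot, on the right.
- scraper: Bystander: steel dough scraper with a wooden grip, 110 x 134 mm, lying on the board at the right.
- egg_center (a point): Bystander: centre of the brown egg (55 x 43 mm) lying in the other bowl.
Mind the look-alikes: they are no part of the job. Leave any blue look-alike of the part that bears roll_center alone.

How it is judged:
On the way, in this order (a step that is already met when the one before it is completed fails the run):
1. the tongs are gripped and lifted off the board (contact force between the fingers and tongs above 1 N and height (world z) of tongs_grip above 0.063 m), for 0.2 s.
2. the round roll is gripped between both tips and lifted off the tray (contact force between each of tongs_left, tongs_right and roll above 0.3 N and contact force between the fingers and tongs above 1 N and height (world z) of roll_center above 0.07 m and contact force between roll and tray below 0.05 N), for 0.2 s.
At the end, for the whole second after the job is handed in: The round roll is held still (under 30 mm/s) between both tips of the tongs, which the gripper holds, with its centre within 40 mm of the middle of the empty bowl seen from above and 35 to 140 mm above the rim (so at least 15 mm clear); roll and tongs do not touch the bowl, nor the gripper the roll (contact force between each of tongs_left, tongs_right and roll above 0.3 N and contact force between the fingers and tongs above 1 N and horizontal distance between roll_center and bowl_rim below 0.04 m and z of roll_center in the frame of bowl_rim between 0.035 and 0.14 m and contact force between each of roll, tongs and bowl below 0.05 N and contact force between the fingers and roll below 0.2 N and linear speed of roll below 0.03 m/s); the arm keeps its last pose, push and grip.
It fails at once if the round roll is touched by the gripper or arm instead of the tongs (contact force between any of the fingers, the arm and roll above 0.5 N).
It fails at once if the tray, the long roll, the spatula or either bowl is moved more than 30 mm (distance of any of tray, long_roll, spatula, bowl_rim, egg_bowl_rim from where it was at the start of the episode above 0.03 m).
It fails at once if the egg, the wooden spoon or the dough scraper is moved more than 30 mm (distance of any of egg_center, spoon, scraper from where it was at the start of the episode above 0.03 m).
It also fails if it takes over 38 s, if anything falls off the work surface, if the arm or the gripper's body presses on something with over 40 N, if the wrist force passes 120 N, or if a joint passes its speed limit or range.

## Working session

There is one attempt and no reset: what is moved stays moved. The work goes in short steps, Python scripts to look and compute and a tool call to move; the robot and the scene stay as the last step left them, time stands still between calls to the robot, and variables do not carry over. Pictures are saved under pics/ and viewed, and the job is handed in when it is done.

Besides the shell and the picture viewer there is one more tool, called after "Call:" as name(argument=value, ...), one argument or row to a line, values as JSON. jog_arm: Moves the arm, as the interface text tells. Its arguments: {"type":"object","properties":{"plan":{"type":"array"}},"required":["plan"]}

```bash
mkdir -p pics
cat > h.py <<'E'
from rig import r
import numpy as np,cv2
def save(c,n,crop=None,s=1):
    f=c["frame"][:,:,::-1]
    if crop: x0,y0,x1,y1=crop; f=f[y0:y1,x0:x1]
    f=cv2.resize(f,None,fx=s,fy=s,interpolation=cv2.INTER_CUBIC); cv2.imwrite("pics/"+n,f)
def proj(c,p):
    return cv2.projectPoints(np.float64([p]),np.float64(c["rvec"]),np.float64(c["tvec"]),np.float64(c["mtx"]),None)[0].ravel()
def ray(c,uv,z):
    R=cv2.Rodrigues(np.float64(c["rvec"]))[0];t=np.float64(c["tvec"]).ravel()
    d=R.T@np.linalg.inv(c["mtx"])@[uv[0],uv[1],1];o=-R.T@t
    return o+d*(z-o[2])/d[2]
E
python3 - <<'E'
from h import *
print(r.get_obs())
for n in("top","scene"):
    c=r.capture(n);save(c,n+"1.png",s=1.25)
    for l in "tongs_grip tongs_tips tongs_left tongs_right roll_center long_roll tray spatula bowl_rim egg_bowl_rim spoon scraper egg_center".split():
        for d in r.pinpoint(c,l)[:3]: print(n,l,round(d["confidence"],2),np.round(d["location"],3),np.round(proj(c,d["location"])))
E
```

```text
{'time': 0.0, 'q': array([ 1.28099578e+00,  2.60646227e-01, -1.39344022e-01,  1.17268616e+00,
        3.54889208e-05,  1.57080098e+00]), 'dq': array([-0.00046729,  0.00162058,  0.00120485,  0.00166165, -0.00091015,
        0.0001841 ]), 'tau': array([-8.26993164e-05, -4.05682254e+01,  2.53920454e+01,  1.86470523e-02,
        1.89381531e-04,  1.63075740e-06]), 'tool_pos': array([0.14983101, 0.50249726, 0.24149416]), 'orientation': array([-4.53589169e-01, -3.10836396e+00,  2.91394745e-03]), 'wrist_force': array([-0.61235084, -0.13370424, -0.48664151]), 'moment': array([-0.02977313,  0.03431444, -0.04127533]), 'opening': 0.0856339379279364}
top tongs_grip 0.78 [0.43  0.233 0.031] [213. 206.]
top tongs_tips 0.82 [0.521 0.263 0.034] [206. 181.]
top tongs_left 0.44 [0.335 0.205 0.021] [220. 233.]
top tongs_right 0.46 [0.332 0.205 0.025] [220. 234.]
top roll_center 0.67 [ 0.184 -0.343  0.021] [372. 279.]
top roll_center 0.65 [ 0.516 -0.664  0.019] [461. 188.]
top roll_center 0.41 [ 0.587 -0.213  0.04 ] [338. 165.]
top long_roll 0.82 [ 0.568 -0.328  0.026] [369. 172.]
top tray 0.9 [ 0.599 -0
[... 705 characters left out ...]
.]
scene roll_center 0.83 [ 0.512 -0.666  0.019] [164. 320.]
scene roll_center 0.48 [ 0.588 -0.213  0.043] [338. 239.]
scene roll_center 0.44 [ 0.188 -0.342  0.018] [216. 198.]
scene long_roll 0.79 [ 0.571 -0.33   0.024] [299. 262.]
scene tray 0.74 [ 0.602 -0.274  0.024] [324. 258.]
scene tray 0.74 [0.616 0.056 0.069] [413. 197.]
scene tray 0.72 [0.526 0.257 0.03 ] [429. 170.]
scene spatula 0.81 [ 0.669 -0.284  0.03 ] [340. 273.]
scene bowl_rim 0.58 [0.615 0.06  0.068] [414. 196.]
scene egg_bowl_rim 0.73 [0.644 0.224 0.068] [456. 180.]
scene spoon 0.71 [ 0.335 -0.252  0.022] [269. 207.]
scene scraper 0.7 [ 0.379 -0.466  0.018] [212. 249.]
scene egg_center 0.69 [0.636 0.224 0.046] [452. 184.]
```

View pics/top1.png

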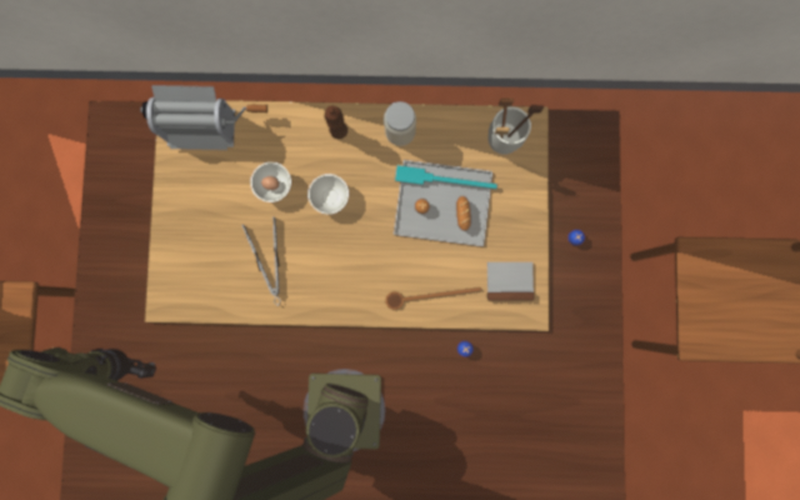

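View pics/scene1.png

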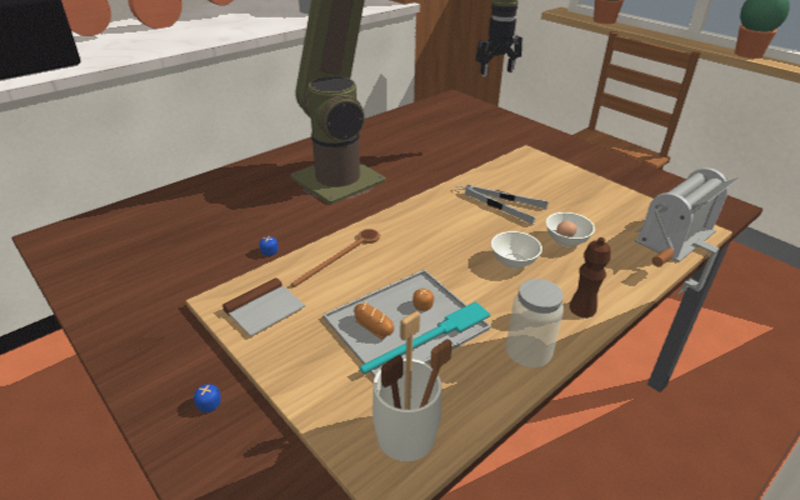

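Roll candidates in the top image (640 px frame): brown roll on the tray (338,165); blue ball (461,188); blue ball (372,279). The oblong roll is at (369,172). I choose the brown roll on the tray and check it in a close crop.

```bash
cat >> h.py <<'E'
from scipy.spatial.transform import Rotation as Ro
def plan(target,heading=None,o=None):
    o=o or r.get_obs(); R=Ro.from_rotvec(o["orientation"]).as_matrix()
    d=R.T@(np.array(target)-o["tool_pos"])
    print("t",round(o["time"],2),"tcp",np.round(o["tool_pos"],4),"open",round(float(o["opening"]),4),"F",np.round(o["wrist_force"],1),"toolx az",round(np.arctan2(R[1,0],R[0,0]),3),"tilt z",np.round(R[:,2],3),"q",np.round(o["q"],2))
    print("tool-axes shift total",np.round(d,4))
    if heading is not None:
        a=np.arctan2(R[1,0],R[0,0]); 
        for k in(0,np.pi):
            e=(heading+k-a+np.pi)%(2*np.pi)-np.pi
            print("turn about tool z (down):",round(-e,3),"q6 ->",round(o["q"][5]-e,2))
E
python3 - <<'E'
from h import *
c=r.capture("scene");save(c,"crop1.png",(260,190,420,310),4)
plan((0.431,0.234,0.16),0.29)
E
```

```text
t 1.45 tcp [0.15   0.5031 0.2423] open 0.0855 F [-0.2  0.2 -0.7] toolx az 2.852 tilt z [ 0.  0. -1.] q [ 1.28  0.26 -0.14  1.17 -0.    1.57]
tool-axes shift total [-0.3461 -0.1776  0.0823]
turn about tool z (down): 2.562 q6 -> 4.13
turn about tool z (down): -0.58 q6 -> 0.99
```

View pics/crop1.png

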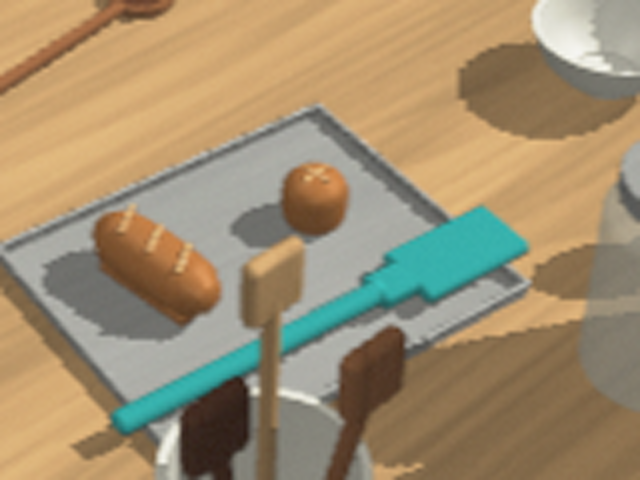

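The crop shows the brown round roll standing on the tray at about (315,198) in the crop. It is neither the blue look-alike nor the oblong roll, so the choice holds.

Call:
jog_arm(
  plan=[
    {"claw": 1,"dx": -0.055,"dy": -0.028,"dz": 0.008,"turn": 0},
    {"claw": 1,"dx": -0.055,"dy": -0.028,"dz": 0.008,"turn": 0},
    {"claw": 1,"dx": -0.055,"dy": -0.028,"dz": 0.008,"turn": 0},
    {"claw": 1,"dx": -0.055,"dy": -0.028,"dz": 0.008,"turn": 0},
    {"claw": 1,"dx": -0.055,"dy": -0.028,"dz": 0.008,"turn": 0},
    {"claw": 1,"dx": -0.055,"dy": -0.028,"dz": 0.008,"turn": 0},
    {"claw": 1,"dx": 0,"dy": 0,"dz": 0,"turn": -0.18},
    {"claw": 1,"dx": 0,"dy": 0,"dz": 0,"turn": -0.18},
  ],
)

```text
time: 2.45
tool_pos: [0.4255, 0.2466, 0.1939]
orientation: [-0.13, 3.134, 0.009]
wrist_force: [1.0, 0.5, -0.4]
opening: 0.0854
```

Run:
```python
from h import *
plan((0.431,0.234,0.16),0.29)
```

```text
t 2.45 tcp [0.4255 0.2466 0.1939] open 0.0854 F [ 1.   0.5 -0.4] toolx az -3.059 tilt z [ 0.005  0.006 -1.   ] q [ 0.52  0.23 -0.32  1.02  0.    0.44]
tool-axes shift total [-0.0042 -0.0132  0.0339]
turn about tool z (down): 2.934 q6 -> 3.38
turn about tool z (down): -0.207 q6 -> 0.23
```

Call:
jog_arm(
  plan=[
    {"claw": 1,"dx": -0.004,"dy": -0.013,"dz": 0.005,"turn": -0.15},
    {"claw": 1,"dx": 0,"dy": 0,"dz": 0.0,"turn": -0.05},
    {"claw": 1,"dx": 0,"dy": 0,"dz": 0,"turn": 0},
    {"claw": 1,"dx": 0,"dy": 0,"dz": 0,"turn": 0},
    {"claw": 1,"dx": 0,"dy": 0,"dz": 0,"turn": 0},
    {"claw": 1,"dx": 0,"dy": 0,"dz": 0,"turn": 0},
    {"claw": 1,"dx": 0,"dy": 0,"dz": 0,"turn": 0},
    {"claw": 1,"dx": 0,"dy": 0,"dz": 0,"turn": 0},
  ],
)

```text
time: 3.45
tool_pos: [0.4312, 0.2336, 0.1889]
orientation: [-0.449, 3.103, 0.009]
wrist_force: [0.4, -0.3, 0.5]
opening: 0.0853
```

```bash
cat >> h.py <<'E'
def wproj(c,o,P):
    R=Ro.from_rotvec(o["orientation"]).as_matrix(); H=c["hand_eye"]
    P=np.atleast_2d(P); pt=(P-o["tool_pos"])@R; pc=(pt-H[:3,3])@H[:3,:3]; uv=pc@c["mtx"].T; return uv[:,:2]/uv[:,2:]
def wray(c,o,uv,z):
    R=Ro.from_rotvec(o["orientation"]).as_matrix(); H=c["hand_eye"]
    d=R@H[:3,:3]@np.linalg.inv(c["mtx"])@[uv[0],uv[1],1]; p=o["tool_pos"]+R@H[:3,3]
    return p+d*(z-p[2])/d[2]
E
python3 - <<'E'
from h import *
o=r.get_obs();plan((0.431,0.234,0.16),0.29,o)
c=r.capture("wrist");save(c,"w1.png",s=1.25)
for l in ("tongs_grip","tongs_tips","tongs_left","tongs_right"):
    for d in r.pinpoint(c,l)[:2]: print(l,round(d["confidence"],2),np.round(d["location"],4),np.round(wproj(c,o,d["location"])))
c=r.capture("top")
for l in ("tongs_grip","tongs_tips"):
    for d in r.pinpoint(c,l)[:2]: print(l,round(d["confidence"],2),np.round(d["location"],4))
E
```

```text
t 3.45 tcp [0.4312 0.2336 0.1889] open 0.0853 F [ 0.4 -0.3  0.5] toolx az -2.854 tilt z [ 0.005  0.006 -1.   ] q [ 0.49  0.23 -0.33  1.01  0.    0.21]
tool-axes shift total [0.0003 0.0004 0.0289]
turn about tool z (down): 3.139 q6 -> 3.35
turn about tool z (down): -0.003 q6 -> 0.2
tongs_left 0.78 [0.3373 0.2072 0.0225] [[319.  80.]]
tongs_right 0.85 [0.3344 0.2019 0.0177] [[315.  75.]]
tongs_grip 0.54 [0.4283 0.2309 0.0307]
tongs_tips 0.57 [0.5224 0.2628 0.0337]
```

View pics/w1.png

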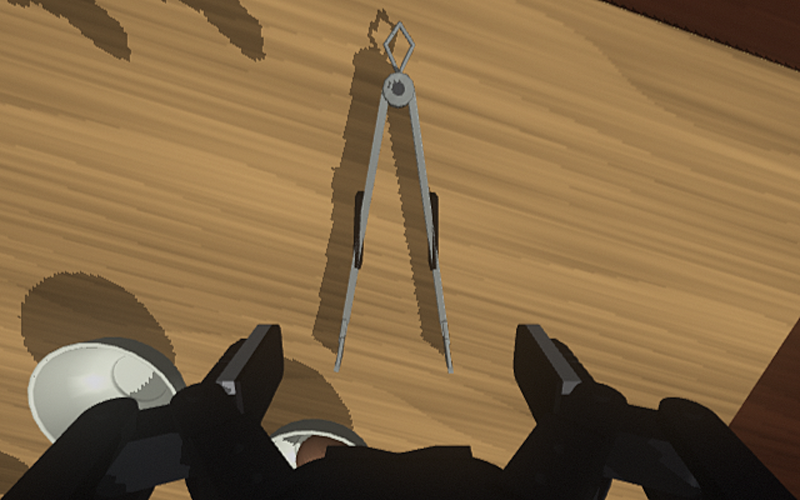

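Wrist picture: the hinge pin is at (398,88), the black grips at (359,230) and (434,230), and the head ends at (338,371) and (449,372), all in the 800 px view. The tongs lie centred between the open jaws.

Run:
```python
from h import *
o=r.get_obs()
c=r.capture("wrist")
s=1.25
pin=wray(c,o,(398/s,88/s),0.044)
a=wray(c,o,(338/s,370/s),0.046);b=wray(c,o,(449/s,371/s),0.046)
m=(a+b)/2; u=m-pin;L=np.hypot(*u[:2]);h=np.arctan2(u[1],u[0])
print(pin,a,b,m,L,h,np.linalg.norm(a-b))
g=pin[:2]+0.1*u[:2]/L; print("grip",g)
plan((g[0],g[1],0.06),h,o)
```

```text
[0.33230522 0.20455878 0.044     ] [0.54577904 0.21761149 0.046     ] [0.52180799 0.30297245 0.046     ] [0.53379351 0.26029197 0.046     ] 0.20905434854975147 0.2698601291820393 0.08866287366973301
grip [0.42868604 0.23121845]
t 3.85 tcp [0.4313 0.2335 0.1889] open 0.0854 F [-0.6 -0.6 -0.7] toolx az -2.854 tilt z [ 0.005  0.006 -1.   ] q [ 0.49  0.23 -0.33  1.01  0.    0.21]
tool-axes shift total [ 0.004  -0.002   0.1289]
turn about tool z (down): -3.124 q6 -> -2.92
turn about tool z (down): 0.017 q6 -> 0.22
```

Call:
jog_arm(
  plan=[
    {"claw": 1,"dx": 0.003,"dy": -0.002,"dz": 0.05,"turn": 0.015},
    {"claw": 1,"dx": 0,"dy": 0,"dz": 0.05,"turn": 0},
    {"claw": 1,"dx": 0,"dy": 0,"dz": 0.025,"turn": 0},
    {"claw": 0.85,"dx": 0,"dy": 0,"dz": 0,"turn": 0},
    {"claw": 0.8,"dx": 0,"dy": 0,"dz": 0,"turn": 0},
    {"claw": 0.8,"dx": 0,"dy": 0,"dz": 0,"turn": 0},
    {"claw": 0.8,"dx": 0,"dy": 0,"dz": 0,"turn": 0},
    {"claw": 0.8,"dx": 0,"dy": 0,"dz": 0,"turn": 0},
  ],
)

```text
time: 4.9
tool_pos: [0.4348, 0.2342, 0.0661]
orientation: [-0.423, 3.095, 0.015]
wrist_force: [-0.3, -1.1, -0.9]
opening: 0.0683
```

Run:
```python
from h import *
o=r.get_obs();plan((0.429,0.231,0.036),0.275,o)
c=r.capture("wrist");save(c,"w2.png",s=1.25)
c=r.capture("scene");save(c,"s2.png",(330,90,470,200),5)
```

```text
t 4.9 tcp [0.4348 0.2342 0.0661] open 0.0683 F [-0.3 -1.1 -0.9] toolx az -2.87 tilt z [ 0.016  0.012 -1.   ] q [ 0.49  0.34 -0.53  0.68  0.    0.22]
tool-axes shift total [ 0.007  -0.0017  0.03  ]
turn about tool z (down): 3.138 q6 -> 3.36
turn about tool z (down): -0.003 q6 -> 0.22
```

View pics/w2.png

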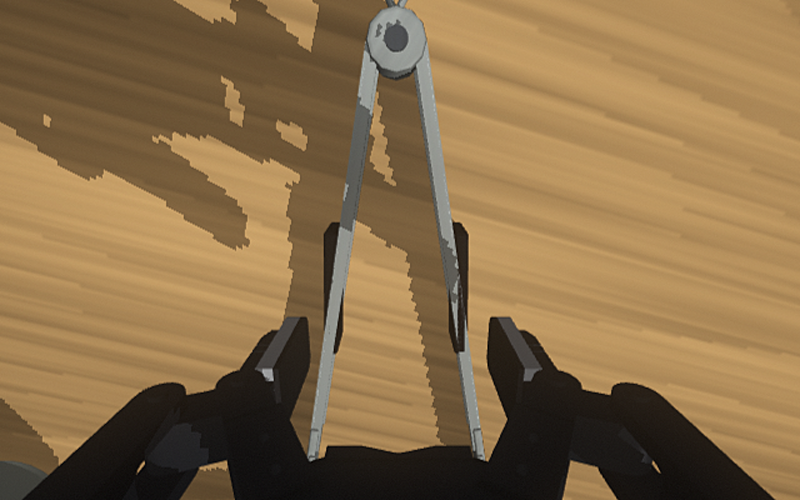

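View pics/s2.png

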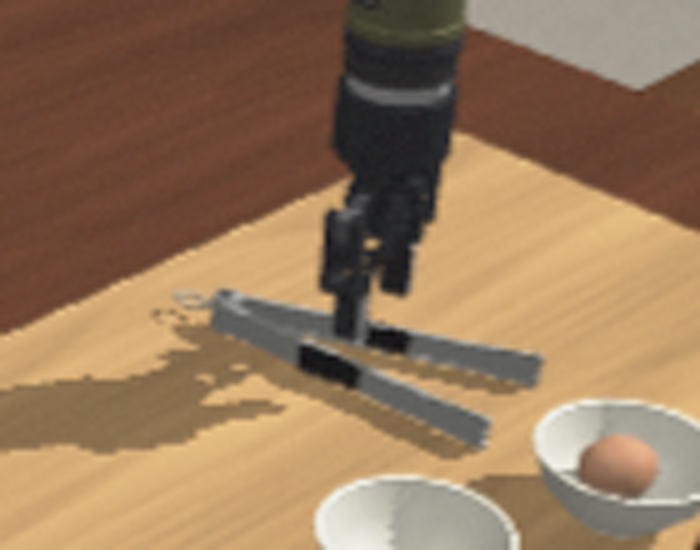

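The picture shows the tongs between the jaws: grips at x≈324 and 468, pads at 310 and 489. The jaws stand slightly too far toward the tips.

Call:
jog_arm(
  plan=[
    {"claw": 0.85,"dx": 0.007,"dy": -0.001,"dz": 0.0,"turn": 0},
    {"claw": 0.85,"dx": 0,"dy": 0,"dz": 0.01,"turn": 0},
    {"claw": 0.85,"dx": 0,"dy": 0,"dz": 0.006,"turn": 0},
    {"claw": 0.85,"dx": 0,"dy": 0,"dz": 0.004,"turn": 0},
    {"claw": 0.85,"dx": 0,"dy": 0,"dz": 0.003,"turn": 0},
    {"claw": 0.85,"dx": 0,"dy": 0,"dz": 0.0,"turn": 0},
    {"claw": 0.85,"dx": 0,"dy": 0,"dz": 0.0,"turn": 0},
    {"claw": 0.85,"dx": 0,"dy": 0,"dz": 0,"turn": 0},
  ],
)

```text
time: 6.0
tool_pos: [0.4277, 0.2312, 0.0407]
orientation: [-0.423, 3.096, 0.015]
wrist_force: [0.3, 0.7, -1.0]
opening: 0.0725
```

Run:
```python
from h import *
o=r.get_obs();plan((0.429,0.231,0.036),0.275,o)
c=r.capture("wrist");save(c,"w3.png",s=1.25)
c=r.capture("scene");save(c,"s3.png",(330,90,470,200),5)
```

```text
t 6.0 tcp [0.4277 0.2312 0.0407] open 0.0725 F [ 0.3  0.7 -1. ] toolx az -2.87 tilt z [ 0.015  0.012 -1.   ] q [ 0.49  0.37 -0.58  0.61  0.    0.22]
tool-axes shift total [-0.0011 -0.0005  0.0047]
turn about tool z (down): 3.138 q6 -> 3.36
turn about tool z (down): -0.003 q6 -> 0.22
```

View pics/w3.png

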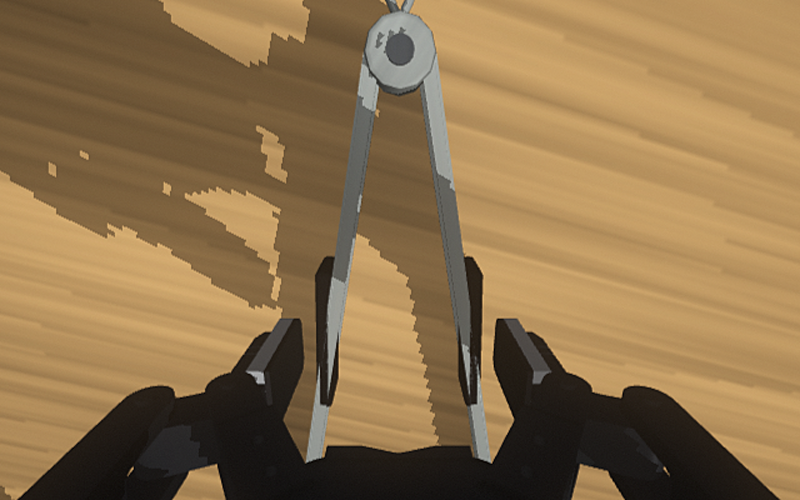

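View pics/s3.png

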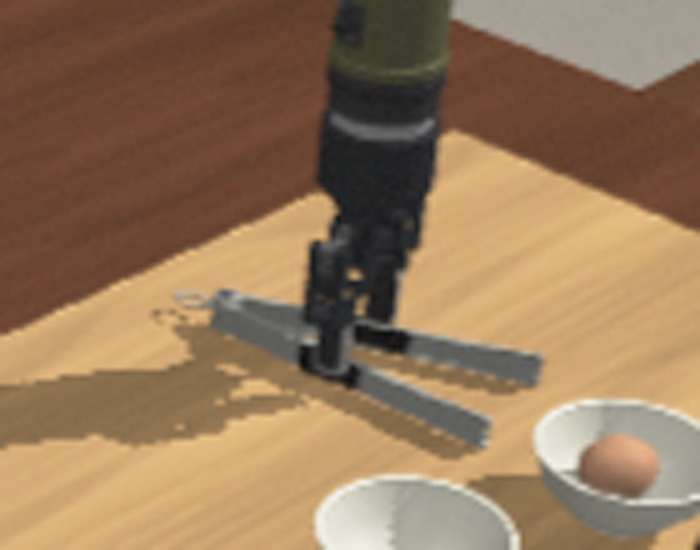

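Call:
jog_arm(
  plan=[
    {"claw": 0.85,"dx": -0.001,"dy": 0,"dz": 0.004,"turn": 0},
    {"claw": 0.8,"dx": 0,"dy": 0,"dz": 0.003,"turn": 0},
    {"claw": 0.7,"dx": 0,"dy": 0,"dz": 0.0,"turn": 0},
    {"claw": 0.62,"dx": 0,"dy": 0,"dz": 0.0,"turn": 0},
    {"claw": 0.62,"dx": 0,"dy": 0,"dz": 0.0,"turn": 0},
    {"claw": 0.62,"dx": 0,"dy": 0,"dz": 0.0,"turn": 0},
    {"claw": 0.62,"dx": 0,"dy": 0,"dz": 0.0,"turn": 0},
    {"claw": 0.62,"dx": 0,"dy": 0,"dz": 0,"turn": 0},
  ],
)

```text
time: 7.1
tool_pos: [0.4301, 0.2326, 0.035]
orientation: [-0.424, 3.093, 0.018]
wrist_force: [0.3, -0.0, 1.7]
opening: 0.0529
```

Run:
```python
from h import *
o=r.get_obs();plan((0.429,0.231,0.18),0.275,o)
c=r.capture("wrist");save(c,"w4.png",s=1.25)
```

```text
t 7.1 tcp [0.4301 0.2326 0.035 ] open 0.0529 F [ 0.3 -0.   1.7] toolx az -2.869 tilt z [ 0.018  0.014 -1.   ] q [ 0.49  0.38 -0.58  0.59  0.    0.22]
tool-axes shift total [-0.0015 -0.     -0.145 ]
turn about tool z (down): 3.139 q6 -> 3.36
turn about tool z (down): -0.003 q6 -> 0.22
```

View pics/w4.png

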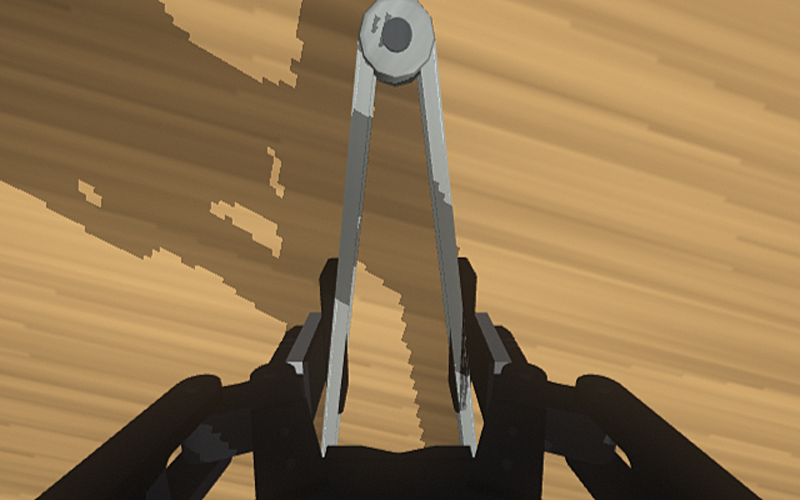

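Both grips are between the pads and squeezed (opening 52.9 mm, tongs centred). Lifting.

Call:
jog_arm(
  plan=[
    {"claw": 0.62,"dx": 0,"dy": 0,"dz": -0.01,"turn": 0},
    {"claw": 0.62,"dx": 0,"dy": 0,"dz": -0.02,"turn": 0},
    {"claw": 0.62,"dx": 0,"dy": 0,"dz": -0.03,"turn": 0},
    {"claw": 0.62,"dx": 0,"dy": 0,"dz": -0.03,"turn": 0},
    {"claw": 0.62,"dx": 0,"dy": 0,"dz": -0.02,"turn": 0},
    {"claw": 0.62,"dx": 0,"dy": 0,"dz": -0.01,"turn": 0},
    {"claw": 0.62,"dx": 0,"dy": 0,"dz": 0.0,"turn": 0},
    {"claw": 0.62,"dx": 0,"dy": 0,"dz": 0,"turn": 0},
  ],
)

```text
time: 8.15
tool_pos: [0.4256, 0.2295, 0.1587]
orientation: [-0.424, 3.098, 0.014]
wrist_force: [0.3, 0.3, -1.2]
opening: 0.053
```

Run:
```python
from h import *
o=r.get_obs();plan((0.49,-0.213,0.16),0.0,o)
c=r.capture("wrist");save(c,"w5.png",s=1.25)
c=r.capture("scene");save(c,"s5.png",(330,90,470,200),5)
for l in ("tongs_grip","tongs_tips","tongs_left"):
    for d in r.pinpoint(c,l)[:1]: print(l,round(d["confidence"],2),np.round(d["location"],4))
```

```text
t 8.15 tcp [0.4256 0.2295 0.1587] open 0.053 F [ 0.3  0.3 -1.2] toolx az -2.869 tilt z [ 0.013  0.011 -1.   ] q [ 0.49  0.23 -0.41  0.92  0.    0.22]
tool-axes shift total [ 0.0569 -0.4435 -0.0054]
turn about tool z (down): -2.869 q6 -> -2.65
turn about tool z (down): 0.272 q6 -> 0.49
tongs_grip 0.67 [0.4321 0.2303 0.1582]
tongs_tips 0.81 [0.5269 0.2503 0.155 ]
tongs_left 0.83 [0.3303 0.2007 0.1413]
```

View pics/w5.png

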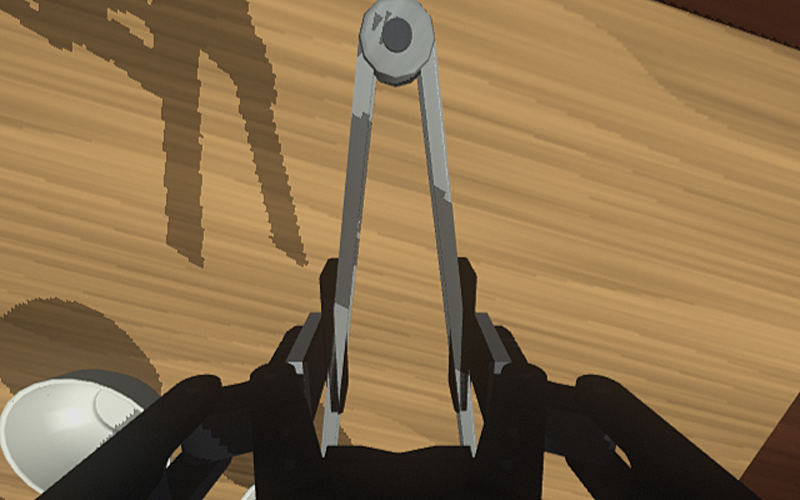

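View pics/s5.png

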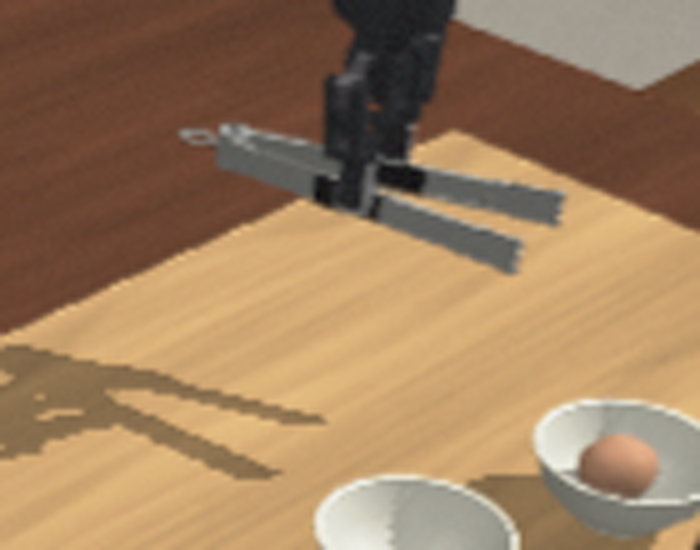

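The tongs are held level and lifted clear (arms centred at x≈345–465). Next: turn and move sideways toward the roll.

Call:
jog_arm(
  plan=[
    {"claw": 0.62,"dx": 0,"dy": -0.01,"dz": 0,"turn": 0.13},
    {"claw": 0.62,"dx": -0.005,"dy": -0.03,"dz": 0,"turn": 0.13},
    {"claw": 0.62,"dx": -0.008,"dy": -0.045,"dz": 0,"turn": 0.01},
    {"claw": 0.62,"dx": -0.008,"dy": -0.05,"dz": 0,"turn": 0},
    {"claw": 0.62,"dx": -0.008,"dy": -0.05,"dz": 0,"turn": 0},
    {"claw": 0.62,"dx": -0.008,"dy": -0.05,"dz": 0,"turn": 0},
    {"claw": 0.62,"dx": -0.008,"dy": -0.04,"dz": 0.0,"turn": 0},
    {"claw": 0.62,"dx": 0,"dy": -0.02,"dz": 0,"turn": 0},
  ],
)

```text
time: 9.4
tool_pos: [0.4792, -0.0713, 0.1537]
orientation: [0.002, 3.129, 0.017]
wrist_force: [-0.2, 0.4, -0.6]
opening: 0.0537
```

Run:
```python
from h import *
o=r.get_obs();plan((0.49,-0.213,0.16),0.0,o)
```

```text
t 9.4 tcp [ 0.4792 -0.0713  0.1537] open 0.0537 F [-0.2  0.4 -0.6] toolx az 3.14 tilt z [ 0.012  0.011 -1.   ] q [-0.16  0.24 -0.41  0.91  0.01 -0.15]
tool-axes shift total [-0.0111 -0.1416 -0.0078]
turn about tool z (down): 3.14 q6 -> 2.99
turn about tool z (down): -0.002 q6 -> -0.16
```

Call:
jog_arm(
  plan=[
    {"claw": 0.62,"dx": -0.004,"dy": -0.03,"dz": -0.003,"turn": 0},
    {"claw": 0.62,"dx": -0.004,"dy": -0.04,"dz": -0.003,"turn": 0},
    {"claw": 0.62,"dx": -0.002,"dy": -0.04,"dz": 0,"turn": 0.0},
    {"claw": 0.62,"dx": 0,"dy": -0.02,"dz": 0,"turn": 0},
    {"claw": 0.62,"dx": 0,"dy": -0.01,"dz": 0,"turn": 0},
    {"claw": 0.62,"dx": 0,"dy": 0,"dz": 0,"turn": 0},
    {"claw": 0.62,"dx": 0,"dy": 0,"dz": 0.0,"turn": 0},
    {"claw": 0.62,"dx": 0,"dy": 0,"dz": 0,"turn": 0},
  ],
)

```text
time: 10.4
tool_pos: [0.4879, -0.2156, 0.1556]
orientation: [0.004, 3.133, 0.022]
wrist_force: [-0.4, -0.1, -0.7]
opening: 0.053
```

Run:
```python
from h import *
o=r.get_obs();plan((0.49,-0.213,0.16),0.0,o)
for n in ("top","scene"):
    c=r.capture(n); save(c,n+"6.png",(260,100,420,220) if n=="top" else (250,150,410,290),5 if n=="top" else 4)
    for l in ("tongs_grip","tongs_tips","tongs_left","tongs_right","roll_center"):
        for d in r.pinpoint(c,l)[:3]: print(n,l,round(d["confidence"],2),np.round(d["location"],4),np.round(proj(c,d["location"])))
```

```text
t 10.4 tcp [ 0.4879 -0.2156  0.1556] open 0.053 F [-0.4 -0.1 -0.7] toolx az 3.139 tilt z [ 0.008  0.014 -1.   ] q [-0.43  0.32 -0.28  0.96  0.02 -0.42]
tool-axes shift total [-0.0021  0.0027 -0.0043]
turn about tool z (down): 3.139 q6 -> 2.72
turn about tool z (down): -0.003 q6 -> -0.43
top tongs_grip 0.63 [ 0.5673 -0.3287  0.023 ] [369. 172.]
top roll_center 0.68 [ 0.1827 -0.3437  0.0263] [372. 279.]
top roll_center 0.52 [ 0.5137 -0.6648  0.0178] [461. 189.]
scene tongs_grip 0.79 [ 0.4895 -0.2171  0.1554] [312. 188.]
scene tongs_grip 0.46 [ 0.6016 -0.2697  0.0217] [325. 258.]
scene tongs_grip 0.2 [ 0.336  -0.2498  0.0216] [269. 207.]
scene tongs_tips 0.91 [ 0.5858 -0.2226  0.1529] [336. 207.]
scene tongs_right 0.85 [ 0.3889 -0.2152  0.1448] [289. 175.]
scene roll_center 0.86 [ 0.5113 -0.664   0.0194] [165. 319.]
scene roll_center 0.71 [ 0.5909 -0.2118  0.0471] [339. 238.]
scene roll_center 0.65 [ 0.1868 -0.3396  0.0204] [216. 197.]
```

View pics/top6.png

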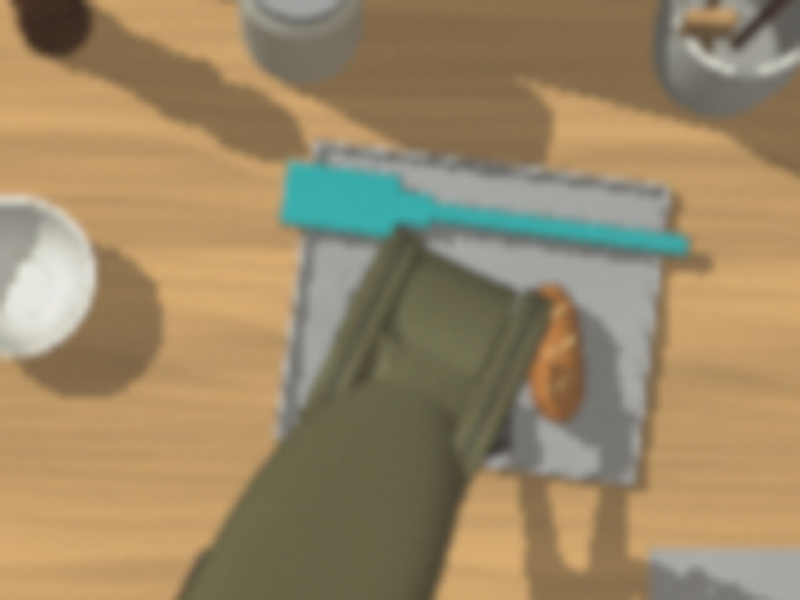

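View pics/scene6.png

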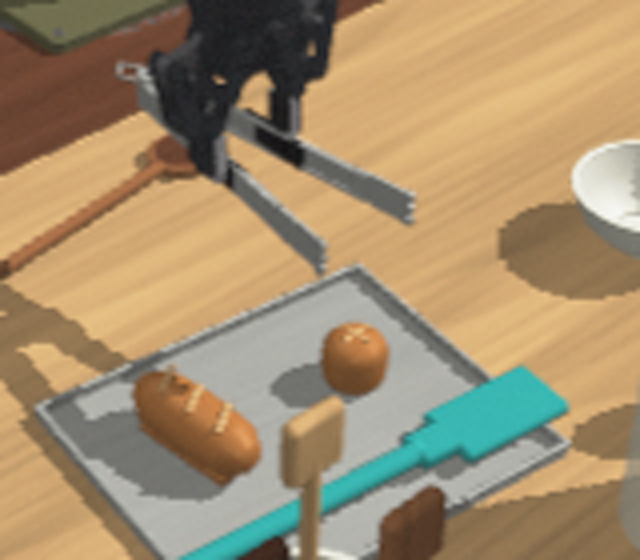

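Scene crop: the tips, around (365,235), are above and short of the round roll at (355,358); the long roll and spatula are clear. Now a finer measurement.

Run:
```python
from h import *
o=r.get_obs()
c=r.capture("scene")
a=ray(c,(250+411/4,150+208/4),0.1545);b=ray(c,(250+324/4,150+257/4),0.1545)
print("head ends",a,b,(a+b)/2)
for d in r.regions_of(c,"roll_center")[:3]:
    m=d["region"];ys,xs=np.nonzero(m);print(d["confidence"],xs.mean(),ys.mean(),xs.min(),xs.max(),ys.min(),ys.max(),m.sum())
    if 300<xs.mean()<380:
        # silhouette fit of roll model
        from scipy.optimize import minimize
        th=np.linspace(0,2*np.pi,24,endpoint=False)
        prof=[(18,0),(22,12),(22,26),(18,34),(10,39),(0.1,40)]
        base=np.array([[p*np.cos(t)/1e3,p*np.sin(t)/1e3,.023+h/1e3] for p,h in prof for t in th])
        def cost(xy):
            P=base+[xy[0],xy[1],0]
            uv=cv2.projectPoints(P,np.float64(c["rvec"]),np.float64(c["tvec"]),np.float64(c["mtx"]),None)[0].reshape(-1,2)
            h=cv2.convexHull(np.float32(uv));M=cv2.moments(h)
            return (M["m10"]/M["m00"]-xs.mean())**2+(M["m01"]/M["m00"]-ys.mean())**2
        print(minimize(cost,[.588,-.213],method="Nelder-Mead").x)
c=r.capture("top")
```

```text
head ends [ 0.59993297 -0.17880402  0.1545    ] [ 0.60067818 -0.2531451   0.1545    ] [ 0.60030558 -0.21597456  0.1545    ]
0.77 213.89361702127658 196.6595744680851 207 221 189 204 188
0.77 164.88292682926829 318.2560975609756 154 176 307 329 410
0.6 337.7269076305221 239.22088353413653 330 346 231 248 249
[ 0.58501828 -0.21090762]
```

Call:
jog_arm(
  plan=[
    {"claw": 0.62,"dx": 0.0,"dy": 0.003,"dz": 0.015,"turn": 0},
    {"claw": 0.62,"dx": 0,"dy": 0,"dz": 0.02,"turn": 0},
    {"claw": 0.62,"dx": 0,"dy": 0,"dz": 0.02,"turn": 0.0},
    {"claw": 0.62,"dx": 0,"dy": 0,"dz": 0.01,"turn": 0},
    {"claw": 0.62,"dx": 0,"dy": 0,"dz": 0,"turn": 0},
    {"claw": 0.62,"dx": 0,"dy": 0,"dz": 0,"turn": 0},
    {"claw": 0.62,"dx": 0,"dy": 0,"dz": 0.0,"turn": 0},
    {"claw": 0.62,"dx": 0,"dy": 0,"dz": 0,"turn": 0},
  ],
)

```text
time: 12.15
tool_pos: [0.4909, -0.2139, 0.0917]
orientation: [0.007, 3.128, 0.017]
wrist_force: [0.5, -0.5, -1.0]
opening: 0.0532
```

Run:
```python
from h import *
o=r.get_obs();plan((0.49,-0.2125,0.05),0.0,o)
c=r.capture("scene"); save(c,"s7.png",(280,160,400,260),6)
p=o["tool_pos"]
for l in ("tongs_tips","roll_center"):
    for d in r.pinpoint(c,l)[:3]: print(l,round(d["confidence"],2),np.round(d["location"],4))
```

```text
t 12.15 tcp [ 0.4909 -0.2139  0.0917] open 0.0532 F [ 0.5 -0.5 -1. ] toolx az 3.137 tilt z [ 0.014  0.011 -1.   ] q [-0.42  0.38 -0.38  0.8   0.02 -0.42]
tool-axes shift total [0.0015 0.0009 0.0417]
turn about tool z (down): 3.137 q6 -> 2.72
turn about tool z (down): -0.004 q6 -> -0.42
tongs_tips 0.64 [ 0.5891 -0.2196  0.0866]
roll_center 0.91 [ 0.5109 -0.6647  0.02  ]
roll_center 0.78 [ 0.5885 -0.2107  0.0459]
roll_center 0.59 [ 0.1838 -0.342   0.021 ]
```

View pics/s7.png

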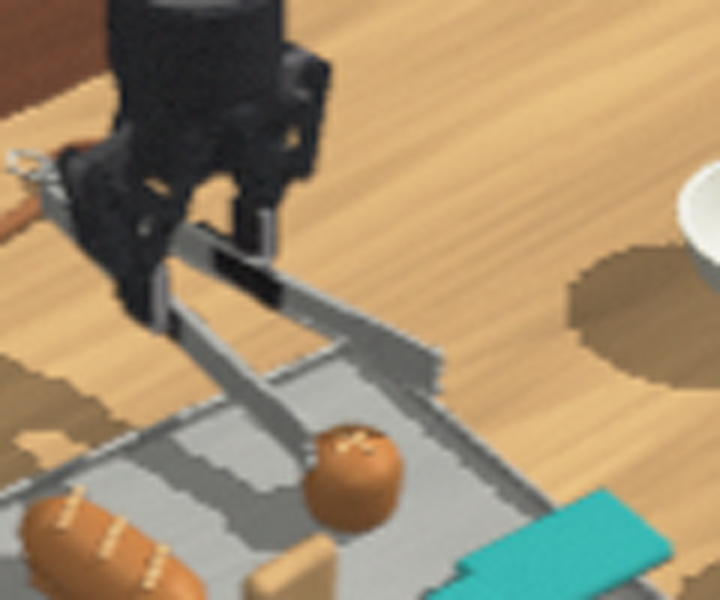

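Run:
```python
from h import *
o=r.get_obs();p=o["tool_pos"]
c=r.capture("scene"); f=cv2.resize(c["frame"][160:260,280:400,::-1],None,fx=6,fy=6,interpolation=cv2.INTER_CUBIC)
def box(x0,x1,y0,y1,z0,z1,col):
    P=np.array([[x,y,z] for x in(x0,x1) for y in(y0,y1) for z in(z0,z1)])
    uv=[(proj(c,q)-[280,160])*6 for q in P]
    for i in range(8):
        for j in range(i):
            if bin(i^j).count("1")==1: cv2.line(f,tuple(int(v) for v in uv[i]),tuple(int(v) for v in uv[j]),col,1)
tx,ty,tz=p[0]-.0015+.097,p[1],p[2]-.0015
for s in(-1,1): box(tx-.01,tx+.02,ty+s*.033,ty+s*.037,tz-.013,tz+.013,(0,255,0))
th=np.linspace(0,2*np.pi,40)
for z in(.035,.049):
    for t in th: 
        u=(proj(c,(.587+.022*np.cos(t),-.2115+.022*np.sin(t),z))-[280,160])*6; cv2.circle(f,tuple(int(v) for v in u),1,(255,0,0),-1)
cv2.imwrite("pics/ov7.png",f)
```

```text
(no output)
```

View pics/ov7.png

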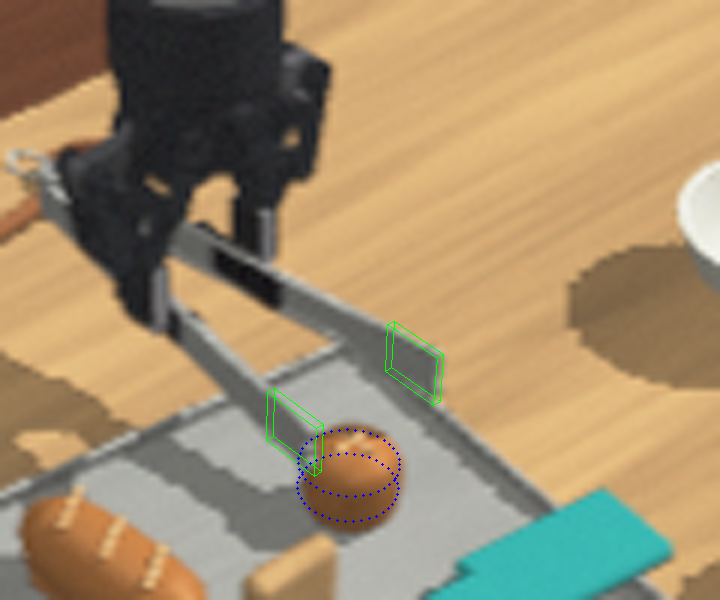

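The overlay matches the roll at about (0.587, −0.211) and shows the tongs about 4 mm too far to −y. I correct that and descend.

Call:
jog_arm(
  plan=[
    {"claw": 0.62,"dx": 0.002,"dy": 0.004,"dz": 0.0,"turn": 0},
    {"claw": 0.62,"dx": 0.0,"dy": 0,"dz": 0.005,"turn": 0},
    {"claw": 0.62,"dx": 0.001,"dy": 0,"dz": 0.01,"turn": 0.0},
    {"claw": 0.62,"dx": 0.001,"dy": 0,"dz": 0.01,"turn": 0},
    {"claw": 0.62,"dx": 0,"dy": 0,"dz": 0.006,"turn": 0},
    {"claw": 0.62,"dx": 0,"dy": 0,"dz": 0,"turn": 0},
    {"claw": 0.62,"dx": 0,"dy": 0,"dz": 0.0,"turn": 0},
    {"claw": 0.62,"dx": 0,"dy": 0,"dz": 0,"turn": 0},
  ],
)

```text
time: 13.35
tool_pos: [0.4862, -0.2088, 0.0574]
orientation: [0.007, 3.13, 0.019]
wrist_force: [0.4, 0.3, -1.1]
opening: 0.053
```

Run:
```python
from h import *
o=r.get_obs();plan((0.4885,-0.2095,0.05),0.0,o)
c=r.capture("scene"); save(c,"s8.png",(280,160,400,260),6)
```

```text
t 13.35 tcp [ 0.4862 -0.2088  0.0574] open 0.053 F [ 0.4  0.3 -1.1] toolx az 3.137 tilt z [ 0.012  0.012 -1.   ] q [-0.41  0.41 -0.44  0.71  0.02 -0.41]
tool-axes shift total [-0.0022 -0.0008  0.0074]
turn about tool z (down): 3.137 q6 -> 2.73
turn about tool z (down): -0.004 q6 -> -0.41
```

View pics/s8.png

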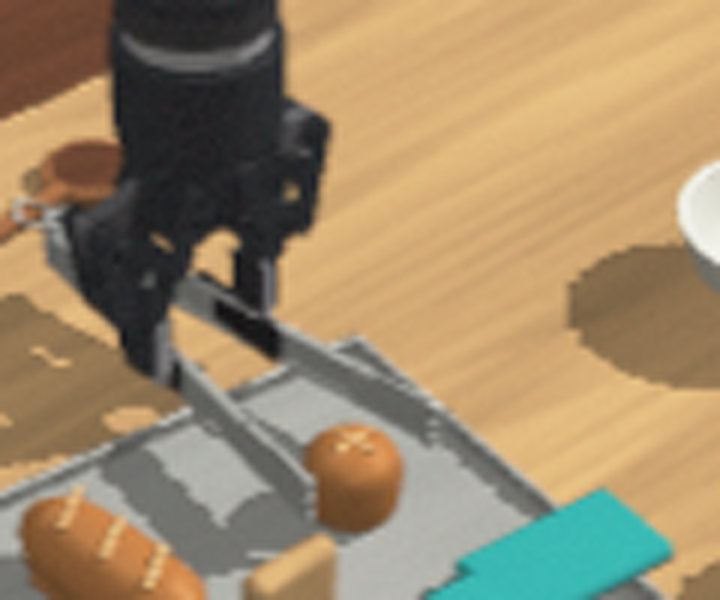

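Scene crop: the heads straddle the roll (left head end (438,420), right head end (310,500), roll at (355,478)). I go down the last millimetres and squeeze.

Call:
jog_arm(
  plan=[
    {"claw": 0.62,"dx": -0.001,"dy": -0.001,"dz": 0.005,"turn": 0},
    {"claw": 0.62,"dx": 0.0,"dy": 0,"dz": 0.003,"turn": 0},
    {"claw": 0.58,"dx": 0,"dy": 0,"dz": 0,"turn": 0.0},
    {"claw": 0.55,"dx": 0,"dy": 0,"dz": 0,"turn": 0},
    {"claw": 0.52,"dx": 0,"dy": 0,"dz": 0,"turn": 0},
    {"claw": 0.5,"dx": 0,"dy": 0,"dz": 0,"turn": 0},
    {"claw": 0.48,"dx": 0,"dy": 0,"dz": 0.0,"turn": 0},
    {"claw": 0.46,"dx": 0,"dy": 0,"dz": 0,"turn": 0},
  ],
)

```text
time: 14.4
tool_pos: [0.4878, -0.21, 0.0494]
orientation: [0.007, 3.129, 0.018]
wrist_force: [-0.2, -0.1, -0.8]
opening: 0.0401
```

Run:
```python
from h import *
o=r.get_obs();plan((0.4885,-0.2095,0.05),0.0,o)
c=r.capture("scene"); save(c,"s9.png",(280,160,400,260),6)
```

```text
t 14.4 tcp [ 0.4878 -0.21    0.0494] open 0.0401 F [-0.2 -0.1 -0.8] toolx az 3.137 tilt z [ 0.013  0.011 -1.   ] q [-0.42  0.42 -0.45  0.69  0.02 -0.41]
tool-axes shift total [-0.0007  0.0005 -0.0005]
turn about tool z (down): 3.137 q6 -> 2.73
turn about tool z (down): -0.004 q6 -> -0.42
```

View pics/s9.png

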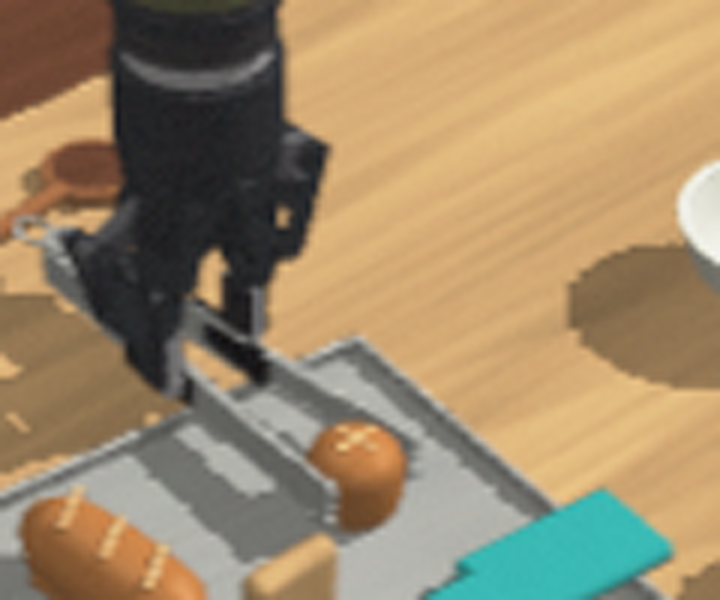

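Call:
jog_arm(
  plan=[
    {"claw": 0.43,"dx": 0,"dy": 0,"dz": 0,"turn": 0},
    {"claw": 0.4,"dx": 0.0,"dy": 0,"dz": 0,"turn": 0},
    {"claw": 0.38,"dx": 0,"dy": 0,"dz": 0,"turn": 0.0},
    {"claw": 0.38,"dx": 0,"dy": 0,"dz": 0,"turn": 0},
    {"claw": 0.38,"dx": 0,"dy": 0,"dz": 0,"turn": 0},
    {"claw": 0.38,"dx": 0,"dy": 0,"dz": 0,"turn": 0},
    {"claw": 0.38,"dx": 0,"dy": 0,"dz": 0.0,"turn": 0},
    {"claw": 0.38,"dx": 0,"dy": 0,"dz": 0,"turn": 0},
  ],
)

```text
time: 15.45
tool_pos: [0.4878, -0.21, 0.0495]
orientation: [0.007, 3.129, 0.018]
wrist_force: [0.2, -0.1, -0.3]
opening: 0.0401
```

Run:
```python
from h import *
o=r.get_obs();plan((0.4885,-0.2095,0.05),0.0,o)
c=r.capture("scene"); save(c,"s10.png",(280,160,400,260),6)
```

```text
t 15.45 tcp [ 0.4878 -0.21    0.0495] open 0.0401 F [ 0.2 -0.1 -0.3] toolx az 3.137 tilt z [ 0.013  0.011 -1.   ] q [-0.42  0.42 -0.45  0.69  0.02 -0.41]
tool-axes shift total [-0.0007  0.0005 -0.0005]
turn about tool z (down): 3.137 q6 -> 2.73
turn about tool z (down): -0.004 q6 -> -0.42
```

View pics/s10.png

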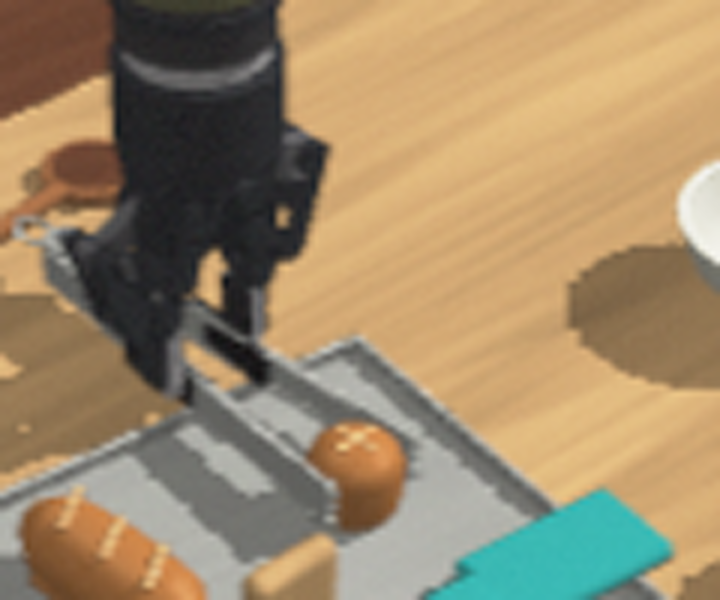

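The fingers stall at 40.1 mm with 32 mm commanded, so the roll is clamped between the heads. Lifting.

Call:
jog_arm(
  plan=[
    {"claw": 0.38,"dx": 0,"dy": 0,"dz": -0.01,"turn": 0},
    {"claw": 0.38,"dx": 0.0,"dy": 0,"dz": -0.015,"turn": 0},
    {"claw": 0.38,"dx": 0,"dy": 0,"dz": -0.02,"turn": 0.0},
    {"claw": 0.38,"dx": 0,"dy": 0,"dz": -0.025,"turn": 0},
    {"claw": 0.38,"dx": 0,"dy": 0,"dz": -0.025,"turn": 0},
    {"claw": 0.38,"dx": 0,"dy": 0,"dz": -0.015,"turn": 0},
    {"claw": 0.38,"dx": 0,"dy": 0,"dz": 0.0,"turn": 0},
    {"claw": 0.38,"dx": 0,"dy": 0,"dz": 0,"turn": 0},
  ],
)

```text
time: 16.5
tool_pos: [0.4859, -0.2111, 0.1658]
orientation: [0.007, 3.128, 0.017]
wrist_force: [0.3, 0.4, -1.5]
opening: 0.0399
```

Run:
```python
from h import *
o=r.get_obs();plan((0.514,0.059,0.155),0.0,o)
c=r.capture("scene"); save(c,"s11.png",(260,130,420,260),5)
```

```text
t 16.5 tcp [ 0.4859 -0.2111  0.1658] open 0.0399 F [ 0.3  0.4 -1.5] toolx az 3.137 tilt z [ 0.014  0.011 -1.   ] q [-0.42  0.31 -0.28  0.98  0.02 -0.41]
tool-axes shift total [-0.0268  0.2701  0.0142]
turn about tool z (down): 3.137 q6 -> 2.72
turn about tool z (down): -0.004 q6 -> -0.42
```

View pics/s11.png

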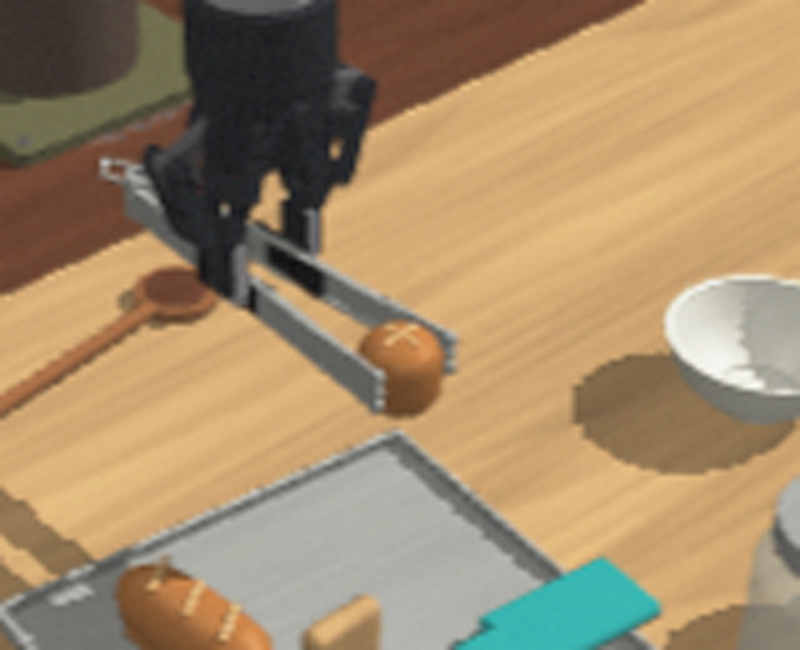

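The roll hangs between the heads at (400,365), clear of the tray. Moving gently over to the bowl.

Call:
jog_arm(
  plan=[
    {"claw": 0.38,"dx": -0.002,"dy": 0.015,"dz": 0,"turn": 0},
    {"claw": 0.38,"dx": -0.004,"dy": 0.03,"dz": 0,"turn": 0},
    {"claw": 0.38,"dx": -0.004,"dy": 0.04,"dz": 0.0,"turn": 0.0},
    {"claw": 0.38,"dx": -0.004,"dy": 0.04,"dz": 0.0,"turn": 0},
    {"claw": 0.38,"dx": -0.004,"dy": 0.04,"dz": 0.0,"turn": 0},
    {"claw": 0.38,"dx": -0.004,"dy": 0.035,"dz": 0.0,"turn": 0},
    {"claw": 0.38,"dx": -0.002,"dy": 0.02,"dz": 0.0,"turn": 0},
    {"claw": 0.38,"dx": 0,"dy": 0.01,"dz": 0,"turn": 0},
  ],
)

```text
time: 17.55
tool_pos: [0.5072, 0.0321, 0.1635]
orientation: [0.005, 3.139, 0.025]
wrist_force: [0.2, 0.1, -0.3]
opening: 0.0397
```

Run:
```python
from h import *
o=r.get_obs();plan((0.514,0.059,0.155),0.0,o)
```

```text
t 17.55 tcp [0.5072 0.0321 0.1635] open 0.0397 F [ 0.2  0.1 -0.3] toolx az 3.138 tilt z [ 0.003  0.016 -1.   ] q [ 0.05  0.28 -0.33  0.96  0.02  0.06]
tool-axes shift total [-0.0067  0.0267  0.009 ]
turn about tool z (down): 3.138 q6 -> 3.2
turn about tool z (down): -0.003 q6 -> 0.05
```

Call:
jog_arm(
  plan=[
    {"claw": 0.38,"dx": -0.003,"dy": 0.01,"dz": 0.003,"turn": 0},
    {"claw": 0.38,"dx": -0.003,"dy": 0.012,"dz": 0.004,"turn": 0},
    {"claw": 0.38,"dx": -0.001,"dy": 0.005,"dz": 0.002,"turn": 0.0},
    {"claw": 0.38,"dx": 0,"dy": 0,"dz": 0.0,"turn": 0},
    {"claw": 0.38,"dx": 0,"dy": 0,"dz": 0.0,"turn": 0},
    {"claw": 0.38,"dx": 0,"dy": 0,"dz": 0.0,"turn": 0},
    {"claw": 0.38,"dx": 0,"dy": 0,"dz": 0.0,"turn": 0},
    {"claw": 0.38,"dx": 0,"dy": 0,"dz": 0,"turn": 0},
  ],
)

```text
time: 18.55
tool_pos: [0.5139, 0.0594, 0.1536]
orientation: [0.009, 3.14, 0.024]
wrist_force: [-1.0, 0.1, -0.6]
opening: 0.0397
```

Run:
```python
from h import *
o=r.get_obs();plan((0.514,0.059,0.155),0.0,o)
for n in("top","scene"):
    c=r.capture(n); save(c,n+"12.png",(340,110,500,240) if n=="scene" else (180,90,340,220),5)
    for l in ("bowl_rim","roll_center","tongs_tips","tray","spatula","long_roll","spoon","scraper","egg_bowl_rim"):
        for d in r.pinpoint(c,l)[:3]: print(n,l,round(d["confidence"],2),np.round(d["location"],3))
```

```text
t 18.55 tcp [0.5139 0.0594 0.1536] open 0.0397 F [-1.   0.1 -0.6] toolx az 3.136 tilt z [ 0.001  0.015 -1.   ] q [ 0.11  0.3  -0.32  0.94  0.01  0.11]
tool-axes shift total [-0.0001 -0.0004 -0.0014]
turn about tool z (down): 3.136 q6 -> 3.25
turn about tool z (down): -0.006 q6 -> 0.11
top bowl_rim 0.79 [0.611 0.057 0.066]
top bowl_rim 0.36 [0.51  0.05  0.145]
top roll_center 0.66 [0.614 0.061 0.146]
top roll_center 0.65 [ 0.512 -0.667  0.019]
top roll_center 0.59 [0.413 0.062 0.141]
top tongs_tips 0.66 [0.608 0.044 0.146]
top tray 0.63 [ 0.6   -0.273  0.019]
top spatula 0.63 [ 0.672 -0.281  0.03 ]
top long_roll 0.79 [ 0.568 -0.329  0.025]
top spoon 0.9 [ 0.337 -0.246  0.024]
top scraper 0.76 [ 0.382 -0.469  0.018]
top egg_bowl_rim 0.81 [0.644 0.223 0.064]
scene bowl_rim 0.86 [0.615 0.056 0.068]
scene roll_center 0.9 [ 0.512 -0.665  0.02 ]
scene roll_center 0.72 [ 0.185 -0.341  0.016]
scene roll_center 0.64 [0.616 0.06  0.149]
scene tongs_tips 0.91 [0.609 0.042 0.145]
scene tray 0.63 [ 0.599 -0.271  0.023]
scene spatula 0.74 [ 0.667 -0.28   0.031]
scene long_roll 0.98 [ 0.568 -0.328  0.023]
scene spoon 0.97 [ 0.335 -0.249  0.023]
scene scraper 0.63 [ 0.379 -0.468  0.018]
scene egg_bowl_rim 0.67 [0.645 0.223 0.068]
```

View pics/scene12.png

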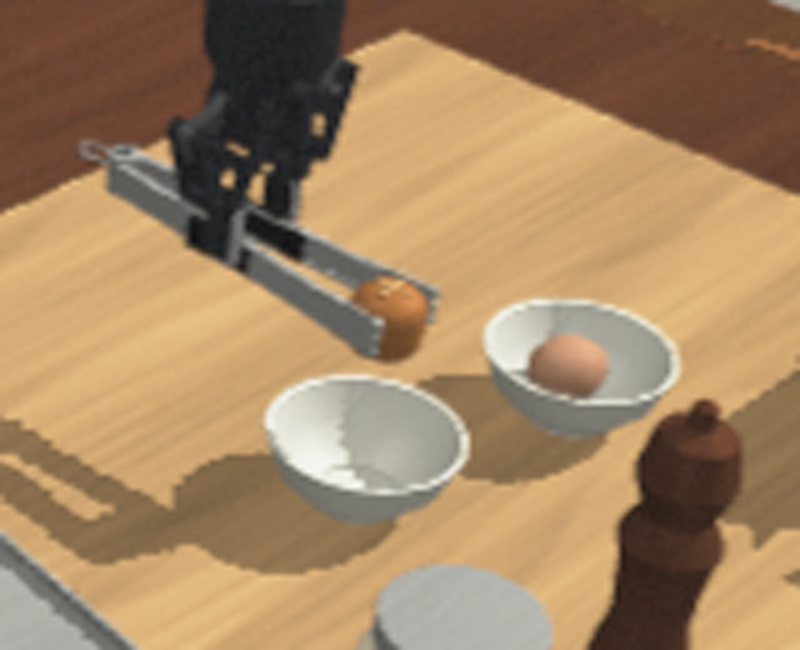

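View pics/top12.png

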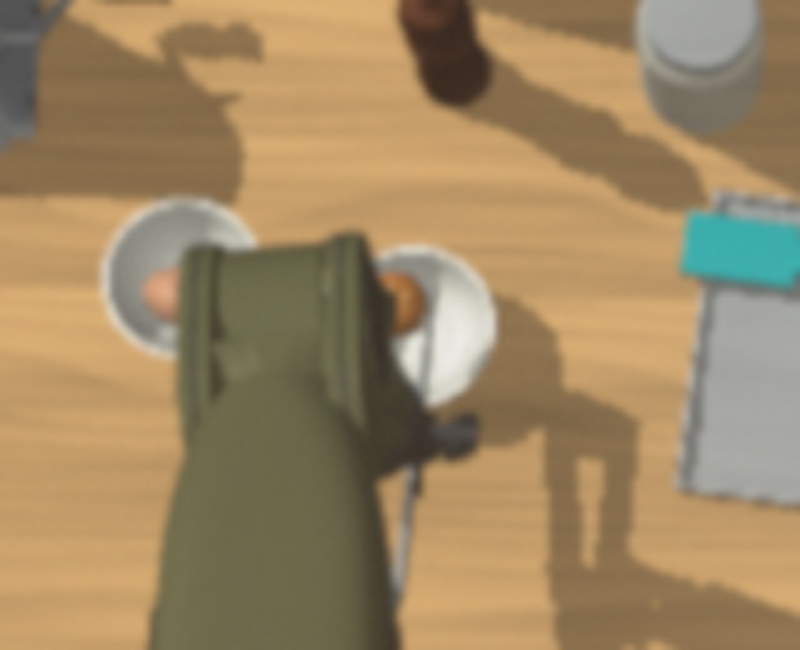

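Run:
```python
from h import *
o=r.get_obs();print(o["tool_pos"],o["opening"],np.abs(o["dq"]).max())
r.close_job()
```

```text
[0.51390639 0.05964121 0.15352953] 0.04009757069682833 0.003073443209244795
the job is handed in; nothing more can be done
```

I picked up the tongs, took the round roll off the tray between their tips, and am holding it still over the empty bowl. I handed the job in at about 19.5 s of the 38 s allowed; no verdict is reported.

- **Position:** The roll's centre measured about (0.615, 0.060, 0.147) in both camera views, against a bowl rim at about (0.613, 0.057, 0.068). That is roughly 4 mm off the middle and 8 cm above the rim, or about 6 cm clear under the roll.
- **Grip:** The fingers were stopped at 40 mm with 32 mm commanded, so the roll was still clamped, and the arm was at rest.
- **Bystanders:** The tray, spatula, long roll, spoon, scraper and both bowls measured within a few mm of where they started. I did not locate the egg again, but it still shows in its bowl.
- **Disagreement:** The network that locates the tongs' tips puts them at y = 0.043. The roll between them, and both pictures, put them at about y = 0.060. I relied on the roll and the pictures.

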